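Click the blank feed selector to five and switch the test feed on

ROBOT

A 6-joint arm with a two-finger parallel gripper is mounted at the origin on the work surface. World frame = base frame: x ahead of the robot, y to its left, z up, the work surface at z = 0. Lengths are in mm, angles in degrees, forces in N, time in s.
With the tool pointing down it reaches from about 250 to 775 mm from the base axis. Payload 4 kg.
Tool frame: the origin (TCP) lies between the finger pads; the fingertips stand 11 mm ahead of it and the grasp point (between the pads) lies 8 mm behind it (r.tcp_to_tips is the distance from the TCP to the fingertips, in mm); x points along the fingers, y is the direction in which the jaws open and shut, and the axes are right-handed (so a half turn about x gives the same grasp; the last joint's range is limited). The gripper opens to 94 mm and grips with 3 to 60 N. Pads are 16 mm wide; open, the fingers measure 119 mm over their backs; the gripper's body (75 mm by 177 mm) begins 78 mm behind the grasp point.
Start: joints at [-70.766, 4.996, 78.535, -0, 96.463, -5.907], TCP at [233.669, -497.914, 216.506] pointing down, gripper open.
Joint ranges: [-177.83, 177.83], [-43.37, 116.18], [15.69, 146.23], [-61.86, 241.86], [9.47, 152.12], [-147.06, 147.06]. Speed limits (degrees/s): [159.86, 159.86, 180, 180, 180, 180].

INTERFACE

Orientations are given as [roll, pitch, yaw] about the fixed x, y, z axes, in that order (R = Rz(yaw) Ry(pitch) Rx(roll)).
In Python, from workcell import r, eyes, order gives the robot as it stands.
- The arm moves only by the tool jog_arm, never from a script. Its argument "commands" is a list of rows, each a list of 2 entries, a list of its own where there are three numbers: the shift along the world's x, y, z in m, then the turn about the world's z in degrees. A call has 1 to 10 rows; each row is the pose to reach, as a shift and turn from the pose commanded when the call began; what a row does not reach only later rows make up. A row lasts 1/10 s, in which the tool goes at most 50 mm and 8.59 degrees, less where a joint would pass 70% of its speed; a pose out of reach is approached as far as the arm can. A call with a gripper value outside its range is refused whole. "gripper" is the opening, from 0 (shut) to 1 (fully open), set as the call begins (left out, the last holds). The fingers move at their own pace and stop on an object; the grip force is fixed at half the most. Time passes only in rows, so rows that repeat a pose let the fingers close. It gives the time, the measured TCP pose, the force and the opening at its end, in the units of the state.
- r.state(): the state, without advancing time (a new reading comes with each control period).
- eyes.grab_frame(name): name is "side" or "top" or "wrist"; returns a dict with "pixels" (400x640x3 uint8, red, green, blue), "depth" (400x640 float32, mm along the optical axis (not along the pixel's ray), 0 where there is no reading), "vertical_fov" (degrees; the focal length in pixels is half the picture's height over the tangent of half this angle, whatever the lens; pixels are square), "cx", "cy" (the principal point, pixels), "dist" ([k1, k2, p1, p2, k3] as OpenCV has them; the pictures are not rectified), "T" (4x4, takes a point from camera to world coordinates). Camera axes: x right, y down, z forward; pixel columns grow to the right and rows downward; lengths in mm; the calibration is good to about 2 mm. A picture is of the moment at which its call begins.
- order.sign_off(): hands the job in, once; it reports no verdict.
Trained networks look in a picture, given as the dict that the camera call returned (one of the last four; its "shot" number tells which), for a name from the list of things; names that differ only in an ending like _2 or _b are one class to them, and where a whole thing is asked for, a point or a joint stands for the part that bears it (a point fixed in the world has none). Each returns a list of dicts, best first, with "p" (0 to 1); they miss things now and then, are a little off and sometimes report something else, mostly with a low value. They report only what shows in the picture. A call takes as long as a camera call.
- eyes.find_in(name, picture): "location" ([x, y, z] in mm, in world coordinates, good to about 4 mm: the middle of the surface that is visible of it).
- eyes.place_of(name, picture): "location" ([x, y, z] in mm, in world coordinates, good to about 4 mm: a listed point, or the origin of a listed thing).
The state is a dict: "time": time; "joint_pos": joint angles; "joint_vel": joint speeds; "effort": joint torques, N m; "tcp_pos": TCP position; "tool_rot": TCP orientation; "wrist_force": force on the tool from outside, world axes, zero at the start; "moment": the same for the moment, N m; "finger_gap": opening from 0.0 (shut) to 1.0 (fully open).
Only numpy, scipy, OpenCV 4.12 (cv2) and the standard library are available. Lean on these libraries where they do the work, as an engineer would, in place of code of your own. Each camera call takes 0.05 s, during which the arm holds its last target.

TASK

Nobody knows where the blank feed selector on the steel test panel has been left, so push its spur anticlockwise all the way back to the end stop, then clockwise exactly five clicks from there. Only then throw the red-tipped toggle fully over to the far side of the panel to switch the feed on. Leave everything else on and around the panel where it lies.

Things in the scene. Friction and masses are not known exactly. Their poses are not given: they have to be found in the camera images.
- panel: steel test panel box, fixed, lying on the counter: 180 mm deep (its x), 300 mm wide (its y), top face 60 mm above the counter. Origin: centre of the underside; x points from its near (robot) edge to its far edge, y to its left, z up. It never moves during the run
- selector (a joint): rotary selector on the panel's top, no markings. Rad: 0 at its anticlockwise end stop, growing clockwise seen from above; eight click positions 0.419 rad (24 degrees) apart, 0 to 7, the last at 2.93 by the other stop. A spring settles it into the nearest position once past the ridge half-way between two; 2 to 3 N at the spur's outer part takes it over a ridge
- selector_axis (a point): ribbed black knob of the selector (36 mm across, top 36 mm above the panel's top): point on its vertical turning axis, 25 mm above the panel's top, at (0, 50) mm in the panel's x, y. Its x axis points along the spur. At the end stop the spur points 84 degrees anticlockwise of the panel's x (about to the panel's left); at 3.5 clicks along the panel's x
- spur_end (a point): middle of the outer end of the spur, a black straight bar sticking out sideways from the knob: 9 mm thick, 14 mm tall (18 to 32 mm above the panel's top, open below), from 18 to 62 mm from the axis
- toggle (a joint): toggle switch on the panel's top, to the right of the selector: value in rad, 0 = off, leaning towards the panel's near edge (29 degrees from upright), 1.0 = fully on, leaning as much towards the far edge. Stays where it is left; about 1 to 2 N at the tip moves it
- toggle_tip (a point): centre of the red ball (16 mm) on the toggle's 9 mm thick steel stem; the pivot lies 45 mm from it, 8 mm above the panel's top, at (-20, -105) mm in the panel's x, y; the ball is 47 mm above the panel's top at both ends of the travel
- battery_cover: red plastic battery cover of a remote, 36 x 70 x 5 mm, lying on the panel's top. Bystander; origin: centre of its underside
- terminal: brass screw terminal block, 14 x 26 x 16 mm, standing on the panel's top in its far right corner. Bystander; origin: centre of its underside
- core: grey ceramic transformer core, a hollow rectangle 44 x 50 x 20 mm, on the counter left of the panel. Bystander; origin: centre of its underside
- antenna: chrome antenna tip with a dark hinge block, 95 x 12 x 12 mm, on the counter left of the panel. Bystander; origin: centre of its underside
- spare_knob: spare ribbed black knob without a spur, 32 mm across, 18 mm high, on the counter right of the panel. Bystander; origin: centre of its underside
- remote: black remote control, 45 x 150 x 18 mm, on the counter between the robot and the panel. Bystander; origin: centre of its underside
- screwdriver: screwdriver, 160 mm long, on the counter beyond the panel. Bystander; origin: centre of its underside
- spray: spray can, 50 mm across, 110 mm high, standing on the counter beyond the panel's far left corner. Bystander; origin: centre of its underside

How it is judged:
By the outcome, as a careful person would: the job done as asked, in the order asked, and still so for the second after the job is handed in, with the robot touching nothing.
It also fails if it takes over 61 s, if anything falls off the work surface, if the arm or the gripper's body presses on something with over 40 N, if the wrist force passes 120 N, or if a joint passes its speed limit or range.

## Working session

There is one attempt and no reset: what is moved stays moved. The work goes in short steps, Python scripts to look and compute and a tool call to move; the robot and the scene stay as the last step left them, time stands still between calls to the robot, and variables do not carry over. Pictures are saved under pics/ and viewed, and the job is handed in when it is done.

Besides the shell and the picture viewer there is one more tool, called as a command line: name --argument value ..., lists and objects as JSON in quotes. jog_arm: Moves the arm, as the interface text tells. Its arguments: {"type":"object","properties":{"commands":{"type":"array"},"gripper":{"type":"number"}},"required":["commands"]}

```bash
ls; mkdir -p pics; python3 - <<'E'
from workcell import r,eyes,order
import cv2
s=r.state();print(s['time'],s['tcp_pos'],s['tool_rot'],s['finger_gap'],r.tcp_to_tips)
for n in ['top','side']:
    p=eyes.grab_frame(n);cv2.imwrite(f'pics/{n}1.png',p['pixels'][...,::-1])
    print(n,p['T'].round(2).tolist(),p['vertical_fov'],p['dist'])
    for k in ['panel','selector_axis','spur_end','toggle_tip','battery_cover','terminal','spray']:
        print(k,[(q['location'],round(q['p'],2)) for q in eyes.place_of(k,p)[:2]])
E
```

```text
pics
0.0 [ 233.50821346 -497.3989226   215.30697196] [-96.11524338  89.87377194 109.02776529] 1.0017189474575525 11.0
top [[-0.01, -1.0, 0.07, 466.43], [-1.0, 0.01, 0.01, 77.15], [-0.01, -0.07, -1.0, 1197.05], [0.0, 0.0, 0.0, 1.0]] 43.35254489462476 [-0.13395611  0.          0.          0.          0.        ]
panel [([552.0, -116.9, -4.0], 0.84)]
selector_axis []
spur_end [([651.3, 135.9, -1.7], 0.49)]
toggle_tip [([528.7, -229.6, 108.1], 0.58)]
battery_cover [([491.9, -133.6, 60.2], 0.75)]
terminal [([644.5, -235.1, 63.2], 0.53)]
spray [([653.0, 138.3, -2.4], 0.7)]
side [[0.98, -0.11, 0.14, 438.11], [-0.18, -0.55, 0.81, -663.22], [-0.01, -0.83, -0.56, 615.67], [0.0, 0.0, 0.0, 1.0]] 50.535408060433014 [-0.00547267  0.          0.          0.          0.        ]
panel [([553.0, -115.1, -1.1], 0.71), ([583.4, -115.8, 83.6], 0.28)]
selector_axis [([545.0, -70.4, 85.5], 0.76)]
spur_end [([583.8, -116.7, 82.9], 0.64)]
toggle_tip [([535.3, -228.6, 108.2], 0.44)]
battery_cover [([491.7, -134.7, 58.8], 0.69)]
terminal [([639.7, -235.3, 64.3], 0.69)]
spray [([514.7, 91.2, 2.7], 0.63), ([650.2, 137.7, -5.3], 0.61)]
```

View pics/top1.png

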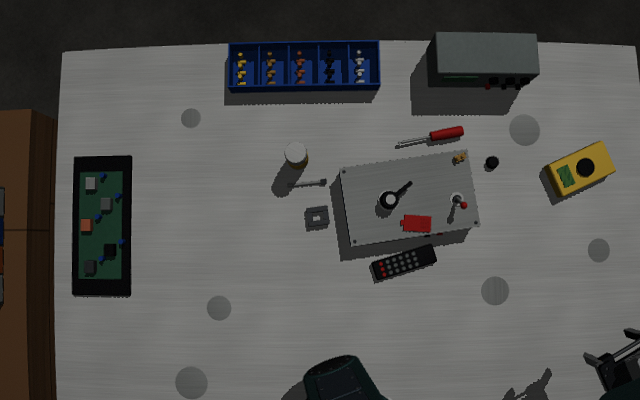

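View pics/side1.png

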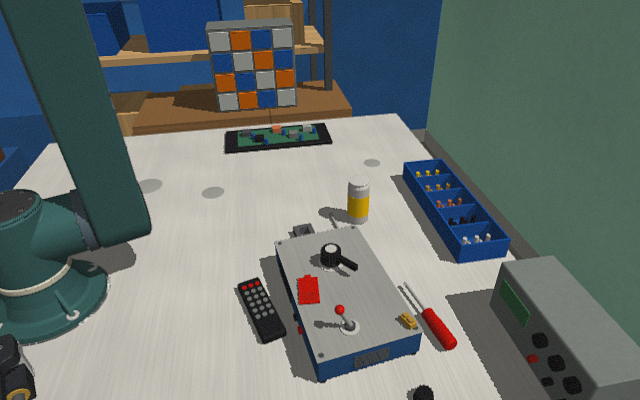

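Top view: the panel is rotated a few degrees anticlockwise. The knob is at about (388,201) with its spur pointing to (408,184), the toggle ball is at (463,205) and the cover at (417,223). Both views put the spur far right of the panel's x, around click 6. Next I'll refine the panel pose.

```bash
cat > h.py <<'E'
import numpy as np,cv2
def cloud(p):
    h,w=p['depth'].shape
    f=h/2/np.tan(np.radians(p['vertical_fov'])/2)
    K=np.array([[f,0,p['cx']],[0,f,p['cy']],[0,0,1]])
    v,u=np.mgrid[0:h,0:w]
    n=cv2.undistortPoints(np.stack([u,v],-1).reshape(-1,1,2).astype(np.float64),K,np.array(p['dist'],float)).reshape(h,w,2)
    d=p['depth']
    P=np.stack([n[...,0]*d,n[...,1]*d,d],-1)@p['T'][:3,:3].T+p['T'][:3,3]
    P[d==0]=np.nan
    return P
E
python3 - <<'E'
from workcell import r,eyes,order
import numpy as np,cv2
from h import cloud
for n in ['top','side']:
    p=eyes.grab_frame(n);P=cloud(p)
    x,y,z=P[...,0],P[...,1],P[...,2]
    roi=(x>420)&(x<690)&(y>-310)&(y<70)
    top=roi&(z>52)&(z<68)
    pts=P[top][:,:2].astype(np.float32)
    print(n,'top z',np.median(z[top]),cv2.minAreaRect(pts),cv2.boxPoints(cv2.minAreaRect(pts)).round(1).tolist())
    k=roi&(z>76)&(z<101)&(np.hypot(x-546,y+70)<80)
    q=P[k]; print('knob/spur n',len(q))
    kt=roi&(z>91)&(z<101)&(np.hypot(x-546,y+70)<40); print('knob top',P[kt].mean(0),np.nanmin(P[kt],0),np.nanmax(P[kt],0))
    sp=roi&(z>86)&(z<97)&(np.hypot(x-546,y+70)>26)&(np.hypot(x-546,y+70)<75); s=P[sp]; print('spur',len(s),s.mean(0))
    c,_,v=[*np.linalg.svd(s[:,:2]-s[:,:2].mean(0),full_matrices=False)]; print('spur dir',np.degrees(np.arctan2(v[0,1],v[0,0])), s[np.argmax(np.hypot(s[:,0]-546,s[:,1]+70))])
    rgb=p['pixels'].astype(int); red=(rgb[...,0]>120)&(rgb[...,1]<90)&(rgb[...,2]<90)&roi&(z>90)
    print('ball',red.sum(),P[red].mean(0),np.nanmax(P[red],0),np.nanmin(P[red],0))
E
```

```text
top top z 61.11106927917217 ((553.4867553710938, -117.66075134277344), (181.4989471435547, 300.7388000488281), 8.166729927062988) [[442.29998779296875, 18.299999237060547], [485.0, -279.3999938964844], [664.7000122070312, -253.60000610351562], [622.0, 44.099998474121094]]
knob/spur n 311
knob top [548.56753665 -70.99675518  96.5314308 ] [ 527.25848477 -100.35122162   91.14513716] [573.46444677 -50.36413022 100.99154579]
spur 61 [ 573.59969021 -103.62679972   92.63867071]
spur dir 128.4108743218245 [ 582.1098074  -118.73291914   91.05648055]<stdin>:17: RuntimeWarning: Mean of empty slice.
  ret = um.true_divide(
Traceback (most recent call last):
ValueError: zero-size array to reduction operation fmax which has no identity
```

```bash
python3 - <<'E'
from workcell import r
import numpy as np
from scipy.spatial.transform import Rotation as R
s=r.state();M=R.from_euler('xyz',s['tool_rot'],degrees=True).as_matrix();print(M.round(3),np.degrees(np.arctan2(M[1,1],M[0,1])),s['time'],s['joint_pos'],s['wrist_force'])
E
```

```text
[[ 0.     0.425 -0.905]
 [-0.    -0.905 -0.425]
 [-1.     0.     0.   ]] -64.85918423724037 0.85 [-7.07668109e+01  4.99515149e+00  7.85335211e+01 -1.20929859e-03
  9.64630334e+01 -5.90776275e+00] [-0.47221071  0.66742158 -0.11148219]
```

jog_arm --commands '[[[0.015, 0.017, 0], -4], [[0.04, 0.045, 0], -10], [[0.07, 0.079, 0], -17], [[0.1, 0.113, 0], -24], [[0.13, 0.147, 0], -31], [[0.16, 0.18, 0], -38], [[0.19, 0.214, 0], -45], [[0.22, 0.248, 0], -52], [[0.24, 0.271, 0], -57], [[0.25, 0.282, 0], -60]]' --gripper 0.22

```text
time: 1.85
tcp_pos: [485.2, -213.5, 216.5]
tool_rot: [-96.5, 90.0, 48.7]
wrist_force: [-0.5, -0.2, 1.0]
finger_gap: 0.226
```

jog_arm --commands '[[[0.015, 0.017, 0], -4], [[0.04, 0.046, -0.01], -8], [[0.065, 0.074, -0.025], -12], [[0.085, 0.096, -0.04], -15], [[0.0945, 0.106, -0.05], -16.9], [[0.0945, 0.106, -0.055], -16.9], [[0.0945, 0.106, -0.055], -16.9]]'

```text
time: 2.55
tcp_pos: [577.5, -109.9, 160.5]
tool_rot: [50.9, 89.9, 179.2]
wrist_force: [0.3, 0.7, 0.2]
finger_gap: 0.217
```

```bash
cat > st.py <<'E'
from workcell import r,eyes
import numpy as np,sys,cv2
from scipy.spatial.transform import Rotation as R
def st():
    s=r.state();M=R.from_euler('xyz',s['tool_rot'],degrees=True).as_matrix();print('t',s['time'],'tcp',s['tcp_pos'].round(1),'phi',round(np.degrees(np.arctan2(M[1,1],M[0,1])),1),'F',s['wrist_force'].round(2),'M',np.round(s['moment'],2),'gap',round(s['finger_gap'],3),'j6',round(s['joint_pos'][5],1));return s
E
python3 - <<'E'
from st import *
st()
for n in ['wrist','side']:
    p=eyes.grab_frame(n);cv2.imwrite(f'pics/{n}2.png',p['pixels'][...,::-1])
E
```

```text
t 2.55 tcp [ 577.5 -109.9  160.5] phi -141.7 F [0.25 0.72 0.2 ] M [0.08 0.   0.  ] gap 0.217 j6 125.4
```

View pics/wrist2.png

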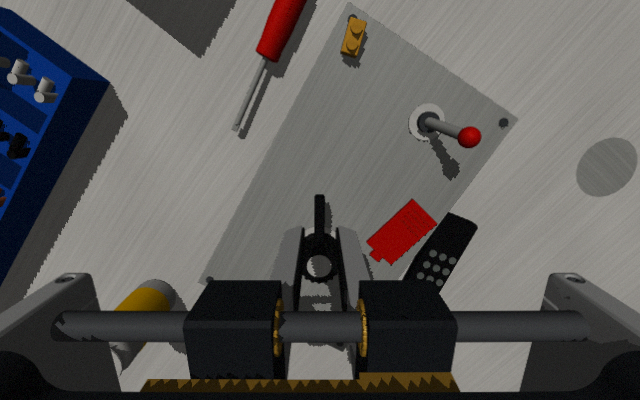

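View pics/side2.png

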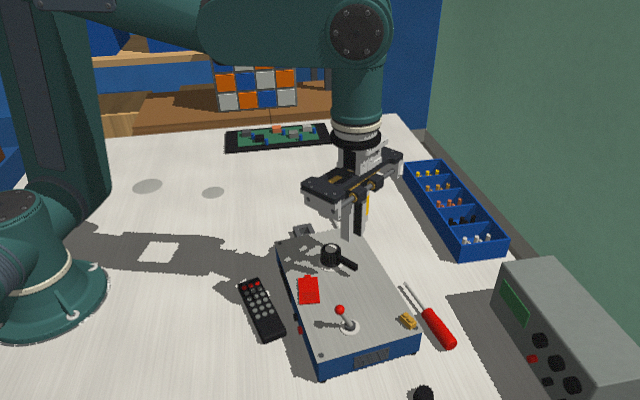

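Wrist view: the spur points straight up the image at x≈319, centred between the fingertips (about 303 and 338). So position and angle are right. I'll go down around it.

jog_arm --commands '[[[0, 0, -0.01], 0], [[0, 0, -0.025], 0], [[0, 0, -0.04], 0], [[0, 0, -0.055], 0], [[0, 0, -0.068], 0], [[0, 0, -0.075], 0], [[0, 0, -0.078], 0], [[0, 0, -0.078], 0]]'

```text
time: 3.45
tcp_pos: [578.1, -109.8, 83.1]
tool_rot: [43.5, 90.0, 171.8]
wrist_force: [-0.2, 0.2, 0.3]
finger_gap: 0.218
```

```bash
python3 - <<'E'
from st import *
st()
for n in ['wrist']:
    p=eyes.grab_frame(n);cv2.imwrite(f'pics/{n}3.png',p['pixels'][...,::-1])
a0=-51.8;C=lambda a:np.array([546+52*np.cos(np.radians(a)),-69+52*np.sin(np.radians(a))])
for b in (0,36,72,108,136):
    print(b,[ [*((C(a0+b+k)-C(a0+b))/1000).round(4),k] for k in range(4,45,4)])
E
```

```text
t 3.45 tcp [ 578.1 -109.8   83.1] phi -141.8 F [-0.15  0.15  0.27] M [ 0.11  0.   -0.  ] gap 0.218 j6 125.5
0 [[np.float64(0.0028), np.float64(0.0023), 4], [np.float64(0.0054), np.float64(0.0049), 8], [np.float64(0.0078), np.float64(0.0076), 12], [np.float64(0.01), np.float64(0.0104), 16], [np.float64(0.012), np.float64(0.0135), 20], [np.float64(0.0138), np.float64(0.0166), 24], [np.float64(0.0154), np.float64(0.0199), 28], [np.float64(0.0168), np.float64(0.0233), 32], [np.float64(0.0179), np.float64(0.0267), 36], [np.float64(0.0187), np.float64(0.0302), 40], [np.float64(0.0194), np.float64(0.0338), 44]]
36 [[np.float64(0.0009), np.float64(0.0035), 4], [np.float64(0.0015), np.float64(0.0071), 8], [np.float64(0.0019), np.float64(0.0107), 12], [np.float64(0.002), np.float64(0.0143), 16], [np.float64(0.0018), np.float64(0.018), 20], [np.float64(0.0014), np.float64(0.0216), 24], [np.float64(0.0008), np.float64(0.0251), 28], [np.float64(-0.0001), np.float64(0.0287), 32], [np.float64(-0.0012), np.float64(0.0321), 36], [np.float64(-0.0026), np.float64(0.0355), 40], [np.float64(-0.0042), np.
[... 880 characters left out ...]
(-0.0273), np.float64(0.0088), 32], [np.float64(-0.0309), np.float64(0.0088), 36], [np.float64(-0.0345), np.float64(0.0085), 40], [np.float64(-0.0381), np.float64(0.008), 44]]
136 [[np.float64(-0.0036), np.float64(0.0002), 4], [np.float64(-0.0073), np.float64(0.0002), 8], [np.float64(-0.0109), np.float64(-0.0), 12], [np.float64(-0.0145), np.float64(-0.0006), 16], [np.float64(-0.018), np.float64(-0.0013), 20], [np.float64(-0.0215), np.float64(-0.0023), 24], [np.float64(-0.0249), np.float64(-0.0036), 28], [np.float64(-0.0282), np.float64(-0.0051), 32], [np.float64(-0.0314), np.float64(-0.0068), 36], [np.float64(-0.0345), np.float64(-0.0087), 40], [np.float64(-0.0374), np.float64(-0.0109), 44]]
```

jog_arm --commands '[[[0.0028, 0.0023, 0], 4], [[0.0054, 0.0049, 0], 8], [[0.0078, 0.0076, 0], 12], [[0.01, 0.0104, 0], 16], [[0.012, 0.0135, 0], 20], [[0.0138, 0.0166, 0], 24], [[0.0154, 0.0199, 0], 28], [[0.0168, 0.0233, 0], 32], [[0.0179, 0.0267, 0], 36]]'

```text
time: 4.4
tcp_pos: [596.5, -84.0, 84.7]
tool_rot: [136.5, 89.9, -59.1]
wrist_force: [0.2, -1.5, 0.4]
finger_gap: 0.22
```

```bash
python3 - <<'E'
from st import *
st()
for n in ['wrist','top']:
    p=eyes.grab_frame(n);cv2.imwrite(f'pics/{n}4.png',p['pixels'][...,::-1])
E
```

```text
t 4.4 tcp [596.5 -84.   84.7] phi -105.6 F [ 0.15 -1.47  0.42] M [-0.25  0.23 -0.02] gap 0.22 j6 92.3
```

View pics/wrist4.png

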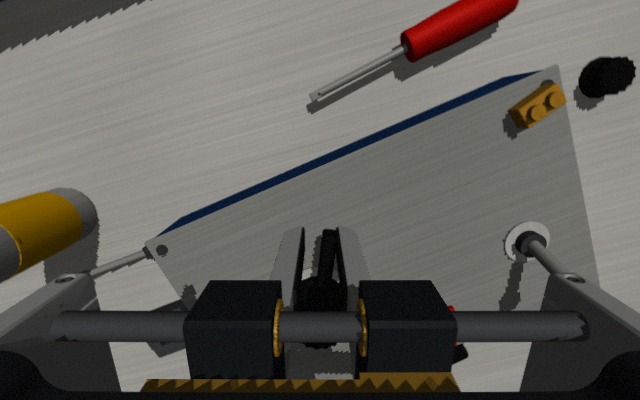

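Wrist view: the spur, with its end at (330,230), sits between the fingers against the right-hand one. It is turning as intended, with about 1.5 N. I'll continue.

jog_arm --commands '[[[0.0009, 0.0035, 0], 4], [[0.0015, 0.0071, 0], 8], [[0.0019, 0.0107, 0], 12], [[0.002, 0.0143, 0], 16], [[0.0018, 0.018, 0], 20], [[0.0014, 0.0216, 0], 24], [[0.0008, 0.0251, 0], 28], [[-0.0001, 0.0287, 0], 32], [[-0.0012, 0.0321, 0], 36]]'

```text
time: 5.4
tcp_pos: [595.4, -51.1, 84.3]
tool_rot: [155.5, 89.9, -4.2]
wrist_force: [0.2, 0.1, -0.3]
finger_gap: 0.222
```

jog_arm --commands '[[[-0.0014, 0.0034, 0], 4], [[-0.003, 0.0066, 0], 8], [[-0.0048, 0.0098, 0], 12], [[-0.0068, 0.0128, 0], 16], [[-0.0091, 0.0156, 0], 20], [[-0.0115, 0.0183, 0], 24], [[-0.0141, 0.0208, 0], 28], [[-0.0169, 0.0231, 0], 32], [[-0.0199, 0.0253, 0], 36]]'

```text
time: 6.3
tcp_pos: [576.0, -26.4, 84.4]
tool_rot: [102.9, 89.8, -20.8]
wrist_force: [1.0, -1.5, -0.1]
finger_gap: 0.221
```

jog_arm --commands '[[[-0.0031, 0.0019, 0], 4], [[-0.0063, 0.0036, 0], 8], [[-0.0096, 0.0051, 0], 12], [[-0.013, 0.0063, 0], 16], [[-0.0165, 0.0073, 0], 20], [[-0.0201, 0.008, 0], 24], [[-0.0237, 0.0085, 0], 28], [[-0.0237, 0.0085, 0], 28]]'

```text
time: 7.1
tcp_pos: [551.5, -17.3, 84.3]
tool_rot: [97.5, 89.9, 1.7]
wrist_force: [0.1, -0.2, 1.3]
finger_gap: 0.224
```

```bash
python3 - <<'E'
from st import *
st()
for n in ['wrist','side']:
    p=eyes.grab_frame(n);cv2.imwrite(f'pics/{n}5.png',p['pixels'][...,::-1])
E
```

```text
t 7.1 tcp [551.5 -17.3  84.3] phi -5.8 F [ 0.05 -0.25  1.27] M [-0.07 -0.1   0.05] gap 0.224 j6 -1.9
```

View pics/wrist5.png

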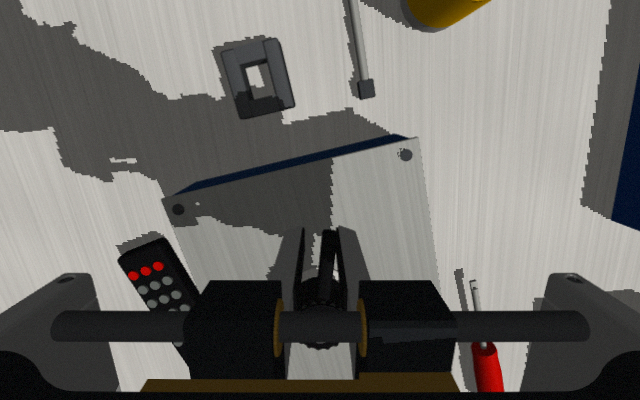

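jog_arm --commands '[[[-0.0018, 0.0001, 0], 2], [[-0.0036, 0.0002, 0], 4], [[-0.0055, 0.0002, 0], 6], [[-0.0073, 0.0002, 0], 8], [[-0.0091, 0.0001, 0], 10], [[-0.0109, 0, 0], 12], [[-0.0109, 0, 0], 12]]'

```text
time: 7.9
tcp_pos: [540.4, -17.3, 83.7]
tool_rot: [93.1, 90.0, 9.2]
wrist_force: [-0.6, -0.4, 0.0]
finger_gap: 0.221
```

jog_arm --commands '[[[-0.0009, 0, 0], 1], [[-0.0018, -0.0001, 0], 2], [[-0.0018, -0.0001, 0], 2]]'

```text
time: 8.2
tcp_pos: [539.3, -17.5, 83.8]
tool_rot: [76.7, 89.9, -5.1]
wrist_force: [1.8, 0.1, 0.7]
finger_gap: 0.218
```

jog_arm --commands '[[[-0.001, 0, 0], 0], [[-0.002, 0, 0], 0], [[-0.003, 0, 0], 0], [[-0.003, 0, 0], 0]]'

```text
time: 8.6
tcp_pos: [536.5, -17.5, 83.8]
tool_rot: [77.8, 89.8, -4.0]
wrist_force: [5.4, 0.1, -1.3]
finger_gap: 0.218
```

```bash
python3 - <<'E'
from st import *
st()
for n in ['wrist','side','top']:
    p=eyes.grab_frame(n);cv2.imwrite(f'pics/{n}6.png',p['pixels'][...,::-1])
    for k in ['spur_end','selector_axis']:print(n,k,eyes.place_of(k,p)[:1])
st()
E
```

```text
t 8.6 tcp [536.5 -17.5  83.8] phi 8.2 F [ 5.44  0.09 -1.34] M [-0.06 -1.02 -0.06] gap 0.218 j6 -16.2
wrist spur_end [{'location': [540.3, -11.4, 81.3], 'p': 0.6}]
wrist selector_axis [{'location': [542.4, -70.5, 86.0], 'p': 0.62}]
side spur_end [{'location': [541.1, -6.4, 85.9], 'p': 0.67}]
side selector_axis [{'location': [547.3, -69.7, 83.7], 'p': 0.73}]
top spur_end [{'location': [490.8, -135.2, 61.7], 'p': 0.5}]
top selector_axis []
t 9.05 tcp [536.5 -17.5  83.8] phi 8.2 F [ 5.2   0.92 -1.35] M [-0.07 -1.05 -0.03] gap 0.219 j6 -16.2
```

View pics/wrist6.png

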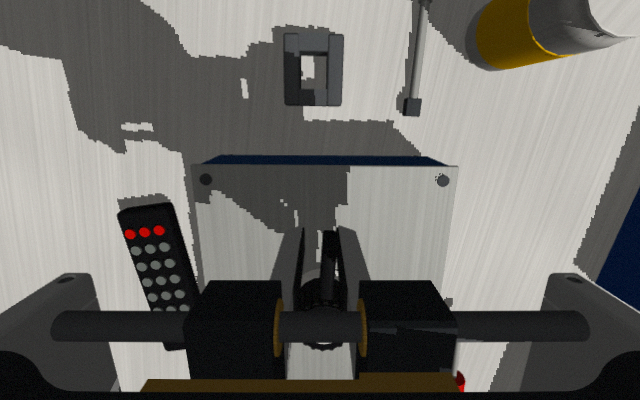

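View pics/side6.png

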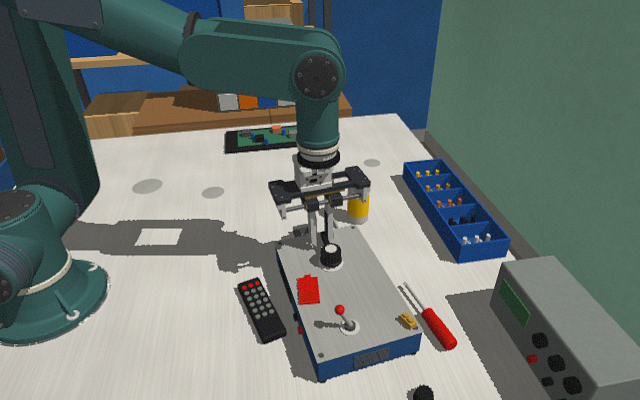

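The spur end measures (540.7,-9) and the axis (546,-69), so the spur points at 95°, against 92° expected at the stop. The force has risen to 5.4 N, above the 2–3 N ridge, so it is on the end stop. Next I'll work out the clockwise sweep.

```bash
python3 - <<'E'
import numpy as np
C=lambda a:np.array([546+52*np.cos(np.radians(a)),-69+52*np.sin(np.radians(a))])
p=np.array([535.569,-17.414]);a=98.24
for tgt,n in ((62.24,9),(26.24,9),(-9.76,9),(-26.76,6),(-32.26,3)):
    rows=[]
    for k in range(1,n+1):
        b=a+(tgt-a)*k/n; d=((C(b)-p)/1000).round(4); rows.append([[float(d[0]),float(d[1]),0],round(b-a,2)])
    p=p+1000*np.array(rows[-1][0][:2]);a=tgt;print(rows)
E
```

```text
[[[0.0066, 0.0003, 0], -4.0], [[0.0102, 0.0004, 0], -8.0], [[0.0138, 0.0003, 0], -12.0], [[0.0175, -0.0001, 0], -16.0], [[0.021, -0.0007, 0], -20.0], [[0.0246, -0.0015, 0], -24.0], [[0.028, -0.0026, 0], -28.0], [[0.0314, -0.004, 0], -32.0], [[0.0347, -0.0056, 0], -36.0]]
[[[0.0031, -0.0018, 0], -4.0], [[0.0061, -0.0038, 0], -8.0], [[0.009, -0.006, 0], -12.0], [[0.0117, -0.0084, 0], -16.0], [[0.0142, -0.011, 0], -20.0], [[0.0166, -0.0138, 0], -24.0], [[0.0187, -0.0167, 0], -28.0], [[0.0207, -0.0198, 0], -32.0], [[0.0224, -0.023, 0], -36.0]]
[[[0.0015, -0.0033, 0], -4.0], [[0.0027, -0.0067, 0], -8.0], [[0.0037, -0.0102, 0], -12.0], [[0.0045, -0.0137, 0], -16.0], [[0.005, -0.0173, 0], -20.0], [[0.0053, -0.021, 0], -24.0], [[0.0053, -0.0246, 0], -28.0], [[0.0051, -0.0282, 0], -32.0], [[0.0046, -0.0318, 0], -36.0]]
[[[-0.0005, -0.0025, 0], -2.83], [[-0.0011, -0.005, 0], -5.67], [[-0.0019, -0.0075, 0], -8.5], [[-0.0028, -0.0099, 0], -11.33], [[-0.0037, -0.0123, 0], -14.17], [[-0.0048, -0.0146, 0], -17.0]]
[[[-0.0008, -0.0015, 0], -1.83], [[-0.0016, -0.0029, 0], -3.67], [[-0.0025, -0.0043, 0], -5.5]]
```

jog_arm --commands '[[[0.0066, 0.0003, 0], -4], [[0.0102, 0.0004, 0], -8], [[0.0138, 0.0003, 0], -12], [[0.0175, -0.0001, 0], -16], [[0.021, -0.0007, 0], -20], [[0.0246, -0.0015, 0], -24], [[0.028, -0.0026, 0], -28], [[0.0314, -0.004, 0], -32], [[0.0347, -0.0056, 0], -36]]'

```text
time: 9.95
tcp_pos: [568.7, -22.8, 82.8]
tool_rot: [-67.9, 89.7, 174.2]
wrist_force: [-1.1, 0.2, -0.0]
finger_gap: 0.219
```

jog_arm --commands '[[[0.0031, -0.0018, 0], -4], [[0.0061, -0.0038, 0], -8], [[0.009, -0.006, 0], -12], [[0.0117, -0.0084, 0], -16], [[0.0142, -0.011, 0], -20], [[0.0166, -0.0138, 0], -24], [[0.0187, -0.0167, 0], -28], [[0.0207, -0.0198, 0], -32], [[0.0224, -0.023, 0], -36]]'

```text
time: 10.85
tcp_pos: [590.9, -45.1, 82.8]
tool_rot: [-47.5, 89.7, 158.6]
wrist_force: [-0.5, 1.8, -0.1]
finger_gap: 0.22
```

jog_arm --commands '[[[0.0015, -0.0033, 0], -4], [[0.0027, -0.0067, 0], -8], [[0.0037, -0.0102, 0], -12], [[0.0045, -0.0137, 0], -16], [[0.005, -0.0173, 0], -20], [[0.0053, -0.021, 0], -24], [[0.0053, -0.0246, 0], -28], [[0.0051, -0.0282, 0], -32], [[0.0046, -0.0318, 0], -36]]'

```text
time: 11.75
tcp_pos: [595.6, -77.5, 82.8]
tool_rot: [0.3, 89.7, 170.4]
wrist_force: [0.8, 0.4, -1.2]
finger_gap: 0.223
```

jog_arm --commands '[[[-0.0005, -0.0025, 0], -2.8], [[-0.0011, -0.005, 0], -5.7], [[-0.0019, -0.0075, 0], -8.5], [[-0.0028, -0.0099, 0], -11.3], [[-0.0037, -0.0123, 0], -14.2], [[-0.0048, -0.0146, 0], -17], [[-0.0048, -0.0146, 0], -17], [[-0.0048, -0.0146, 0], -17]]'

```text
time: 12.55
tcp_pos: [591.6, -92.2, 83.1]
tool_rot: [14.5, 89.9, 167.8]
wrist_force: [0.5, -0.7, -0.4]
finger_gap: 0.217
```

```bash
python3 - <<'E'
from st import *
st()
for n in ['wrist','side']:
    p=eyes.grab_frame(n);cv2.imwrite(f'pics/{n}7.png',p['pixels'][...,::-1])
    for k in ['spur_end','selector_axis']:print(n,k,eyes.place_of(k,p)[:1])
E
```

```text
t 12.55 tcp [591.6 -92.2  83.1] phi -116.7 F [ 0.54 -0.69 -0.42] M [0.12 0.05 0.  ] gap 0.217 j6 102.4
wrist spur_end [{'location': [599.5, -98.6, 79.8], 'p': 0.96}]
wrist selector_axis [{'location': [544.1, -68.9, 88.7], 'p': 0.76}]
side spur_end [{'location': [600.9, -97.2, 84.2], 'p': 0.67}]
side selector_axis [{'location': [548.8, -72.5, 83.1], 'p': 0.88}]
```

View pics/wrist7.png

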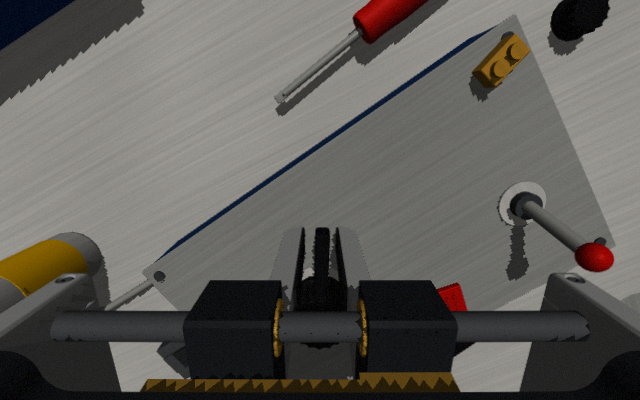

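The spur is at about x=321, centred in the gap with no push force. Tool angle is −26.7° and click 5 is expected at −27.8°, so it has snapped in by itself. I'll lift clear and confirm.

jog_arm --commands '[[[0, 0, 0.005], 0], [[0, 0, 0.02], 0], [[0, 0, 0.045], 0], [[0, 0, 0.08], 0], [[0, 0, 0.11], 0], [[-0.02, -0.02, 0.12], 0], [[-0.06, -0.05, 0.12], 0], [[-0.1, -0.08, 0.12], 0], [[-0.14, -0.11, 0.12], 0], [[-0.15, -0.12, 0.12], 0]]' --gripper 0

```text
time: 13.85
tcp_pos: [439.8, -214.5, 205.6]
tool_rot: [143.6, 89.8, -63.4]
wrist_force: [0.4, 1.6, -0.2]
finger_gap: 0.008
```

I set the gripper to close in the same call as the lift, so the fingers may have brushed the spur. Checking that carefully before going on.

```bash
python3 - <<'E'
from st import *
from h import cloud
st()
for n in ['top','side']:
    p=eyes.grab_frame(n);cv2.imwrite(f'pics/{n}8.png',p['pixels'][...,::-1])
    for k in ['panel','spur_end','selector_axis','toggle_tip','battery_cover']:print(n,k,eyes.place_of(k,p)[:1])
    P=cloud(p);x,y,z=np.moveaxis(P,-1,0);rr=np.hypot(x-546,y+69)
    s=P[(rr>26)&(rr<64)&(z>84)&(z<97)];
    print(n,len(s),np.degrees(np.arctan2(s[:,1].mean()+69,s[:,0].mean()-546)),s[:,2].mean())
    if n=='top': cv2.imwrite('pics/top8c.png',cv2.resize(p['pixels'][130:290,300:520,::-1],None,fx=3,fy=3))
    else: cv2.imwrite('pics/side8c.png',cv2.resize(p['pixels'][210:390,260:460,::-1],None,fx=3,fy=3))
E
```

```text
t 13.85 tcp [ 439.8 -214.5  205.6] phi -117.0 F [ 0.43  1.65 -0.23] M [ 0.09  0.   -0.06] gap 0.008 j6 84.4
top panel [{'location': [552.2, -119.6, -4.8], 'p': 0.66}]
top spur_end [{'location': [599.7, -97.6, 86.4], 'p': 0.87}]
top selector_axis []
top toggle_tip [{'location': [531.2, -230.6, 107.1], 'p': 0.56}]
top battery_cover [{'location': [489.8, -134.9, 59.1], 'p': 0.56}]
top 64 -26.802540415785828 92.45411491230061
side panel [{'location': [546.7, -120.0, -3.2], 'p': 0.66}]
side spur_end [{'location': [602.5, -97.9, 83.9], 'p': 0.91}]
side selector_axis [{'location': [544.3, -72.4, 84.0], 'p': 0.68}]
side toggle_tip [{'location': [551.3, -117.9, -3.9], 'p': 0.62}]
side battery_cover [{'location': [493.0, -134.3, 61.1], 'p': 0.6}]
side 118 -28.919444214610458 89.70737347443286
```

View pics/top8c.png

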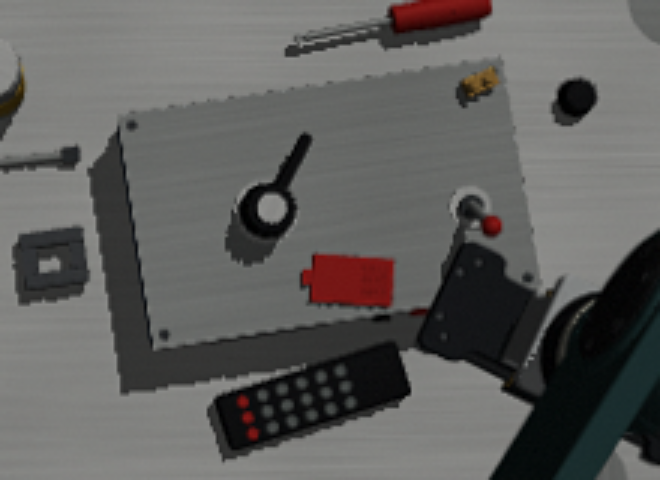

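View pics/side8c.png

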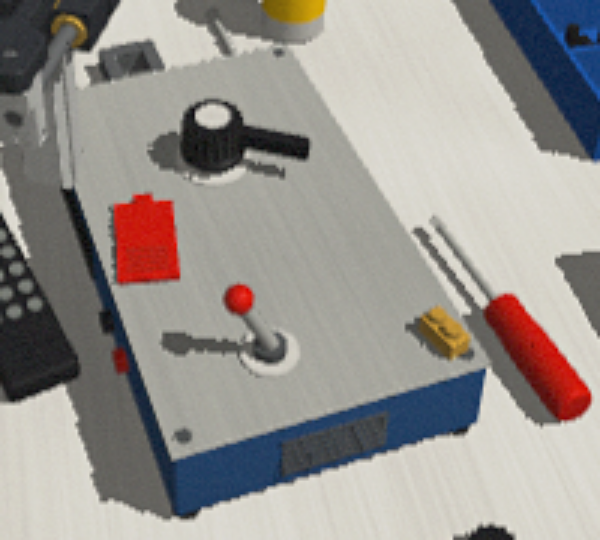

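Both views agree: the spur points at −27.8° ± 1 in the world, which is −36° from the panel's x, so click 5. Spur, toggle and cover are where they should be. The toggle comes next: closed fingers from its near side, pushing along the panel's x.

jog_arm --commands '[[[0.015, -0.005, 0], 7], [[0.03, -0.01, 0], 14], [[0.045, -0.015, -0.005], 21], [[0.0546, -0.0195, -0.015], 28], [[0.0546, -0.0195, -0.03], 35], [[0.0546, -0.0195, -0.05], 35], [[0.0546, -0.0195, -0.07], 35], [[0.0546, -0.0195, -0.085], 35], [[0.0546, -0.0195, -0.0925], 35], [[0.0546, -0.0195, -0.0925], 35]]'

```text
time: 15.45
tcp_pos: [496.5, -231.5, 109.7]
tool_rot: [-38.1, 89.9, 150.2]
wrist_force: [-0.1, -0.2, -0.2]
finger_gap: -0.001
```

```bash
python3 - <<'E'
from st import *
st()
for n in ['wrist','side']:
    p=eyes.grab_frame(n);cv2.imwrite(f'pics/{n}9.png',p['pixels'][...,::-1])
    for k in ['toggle_tip']:print(n,k,eyes.place_of(k,p)[:2])
E
```

```text
t 15.45 tcp [ 496.5 -231.5  109.7] phi -81.8 F [-0.1  -0.22 -0.18] M [ 0.02 -0.06 -0.03] gap -0.001 j6 50.8
wrist toggle_tip [{'location': [528.3, -228.7, 107.7], 'p': 0.62}]
side toggle_tip [{'location': [535.1, -227.6, 110.8], 'p': 0.5}, {'location': [652.9, 141.0, -2.2], 'p': 0.16}]
```

View pics/wrist9.png

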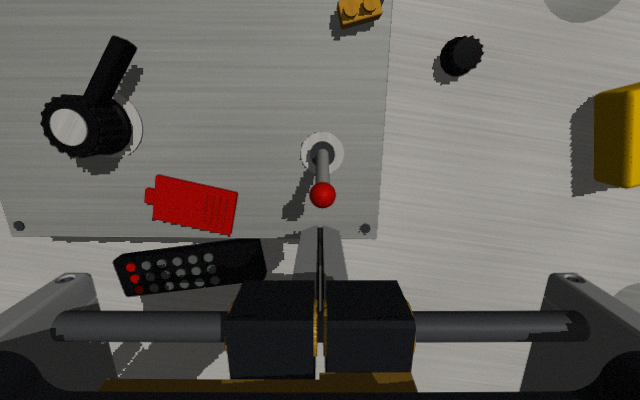

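View pics/side9.png

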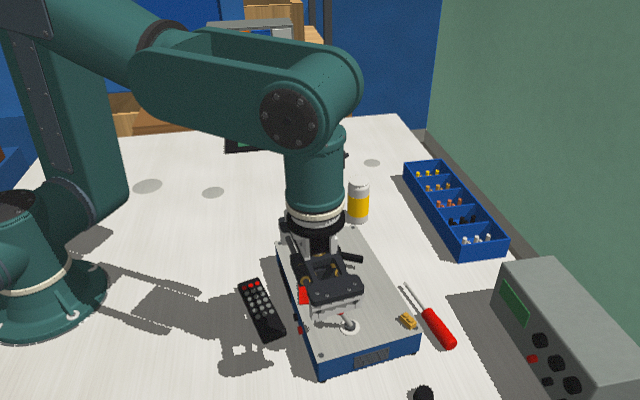

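Wrist view: the fingers (x≈320) are in line with the ball at (322,195) and the stem, on the near side. I'll push along the panel's x, 54 mm first.

jog_arm --commands '[[[0.006, 0.0009, 0], 0], [[0.012, 0.0017, 0], 0], [[0.018, 0.0026, 0], 0], [[0.024, 0.0034, 0], 0], [[0.03, 0.0043, 0], 0], [[0.036, 0.0051, 0], 0], [[0.042, 0.006, 0], 0], [[0.048, 0.0068, 0], 0], [[0.0535, 0.0077, 0], 0], [[0.0535, 0.0077, 0], 0]]'

```text
time: 16.65
tcp_pos: [551.0, -223.9, 110.4]
tool_rot: [-46.3, 90.0, 142.0]
wrist_force: [-0.4, -0.4, 0.5]
finger_gap: 0.001
```

jog_arm --commands '[[[0.002, 0.0003, 0], 0], [[0.003, 0.0004, 0], 0], [[0.003, 0.0004, 0], 0]]'

```text
time: 16.95
tcp_pos: [551.8, -223.9, 110.4]
tool_rot: [-11.6, 89.8, 176.6]
wrist_force: [-5.4, -1.4, -0.6]
finger_gap: 0.009
```

jog_arm --commands '[[[0.001, 0.0001, 0], 0], [[0.002, 0.0003, 0], 0], [[0.002, 0.0003, 0], 0]]'

```text
time: 17.25
tcp_pos: [552.2, -223.9, 110.3]
tool_rot: [-8.6, 89.5, 179.6]
wrist_force: [-9.0, -1.0, 1.4]
finger_gap: 0.005
```

```bash
python3 - <<'E'
from st import *
st()
p=eyes.grab_frame('wrist');cv2.imwrite('pics/wrist10.png',p['pixels'][...,::-1]);print(eyes.place_of('toggle_tip',p)[:2])
E
```

```text
t 17.25 tcp [ 552.2 -223.9  110.3] phi -81.8 F [-8.96 -0.99  1.36] M [-0.29  1.85  0.01] gap 0.005 j6 54.4
[{'location': [569.1, -221.9, 107.5], 'p': 0.96}]
```

View pics/wrist10.png

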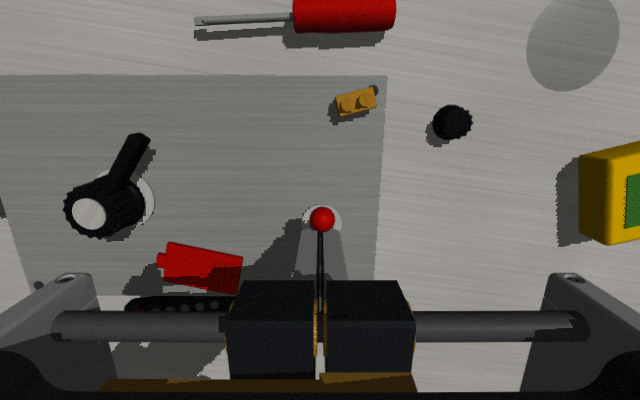

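The ball is at (569.1,−221.9,107.5), against (570.2,−221.4,107) predicted for fully on. The fingers meet a hard stop at 9 N. Backing off and lifting clear.

jog_arm --commands '[[[-0.003, -0.0004, 0], 0], [[-0.01, -0.0014, 0], 0], [[-0.02, -0.003, 0], 0], [[-0.03, -0.004, 0.01], 0], [[-0.04, -0.006, 0.03], 0], [[-0.06, -0.02, 0.06], 0], [[-0.09, -0.04, 0.09], 0], [[-0.12, -0.07, 0.1], 0], [[-0.15, -0.1, 0.1], 0], [[-0.17, -0.13, 0.1], 0]]'

```text
time: 18.35
tcp_pos: [384.0, -354.6, 213.6]
tool_rot: [124.6, 89.7, -47.2]
wrist_force: [0.4, 0.0, 0.7]
finger_gap: 0.005
```

```bash
python3 - <<'E'
from st import *
from h import cloud
st()
for n in ['top','side']:
    p=eyes.grab_frame(n)
    for k in ['spur_end','toggle_tip','battery_cover','terminal','core','antenna','spare_knob','remote','screwdriver','spray']:print(n,k,[(q['location'],round(q['p'],2)) for q in eyes.place_of(k,p)[:1]])
    P=cloud(p);x,y,z=np.moveaxis(P,-1,0);rr=np.hypot(x-546,y+69)
    s=P[(rr>26)&(rr<64)&(z>84)&(z<97)];
    print(n,len(s),np.degrees(np.arctan2(s[:,1].mean()+69,s[:,0].mean()-546)))
    c=p['pixels'][130:290,290:510] if n=='top' else p['pixels'][210:390,230:470]
    cv2.imwrite(f'pics/{n}11c.png',cv2.resize(c[...,::-1],None,fx=3,fy=3))
E
```

```text
t 18.35 tcp [ 384.  -354.6  213.6] phi -81.8 F [0.4  0.05 0.66] M [-0.02 -0.01 -0.03] gap 0.005 j6 32.8
top spur_end [([598.9, -97.4, 85.3], 0.78)]
top toggle_tip [([572.4, -225.4, 105.6], 0.48)]
top battery_cover [([489.9, -135.9, 60.5], 0.83)]
top terminal [([644.0, -236.1, 62.5], 0.61)]
top core [([517.5, 90.2, -1.8], 0.79)]
top antenna [([591.4, 122.6, 0.2], 0.69)]
top spare_knob [([636.6, -332.8, -3.5], 0.67)]
top remote [([405.9, -107.8, 1.7], 0.79)]
top screwdriver [([704.3, -181.0, -0.4], 0.85)]
top spray [([653.7, 138.1, -4.2], 0.79)]
top 67 -26.63704072201933
side spur_end [([602.4, -97.4, 80.6], 0.94)]
side toggle_tip [([570.2, -223.5, 106.8], 0.57)]
side battery_cover [([492.6, -134.2, 60.6], 0.95)]
side terminal [([639.6, -237.2, 61.3], 0.7)]
side core [([513.7, 93.2, -0.4], 0.56)]
side antenna [([591.5, 120.3, -0.6], 0.5)]
side spare_knob []
side remote [([408.2, -110.0, 3.5], 0.78)]
side screwdriver [([699.4, -178.0, 0.3], 0.88)]
side spray [([648.1, 139.0, -8.6], 0.67)]
side 116 -28.90843784301
```

View pics/top11c.png

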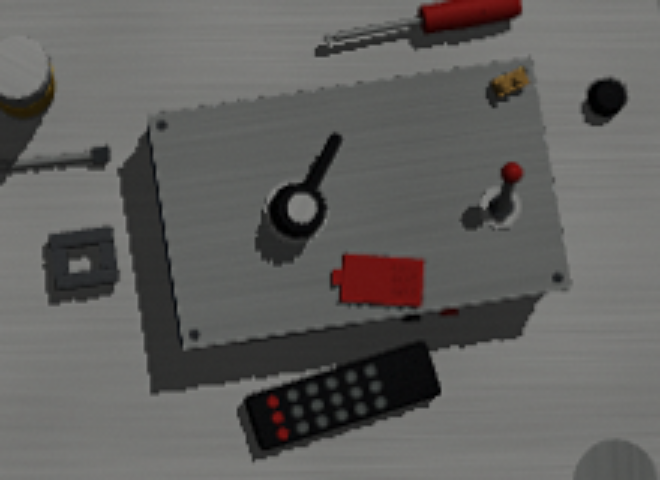

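View pics/side11c.png

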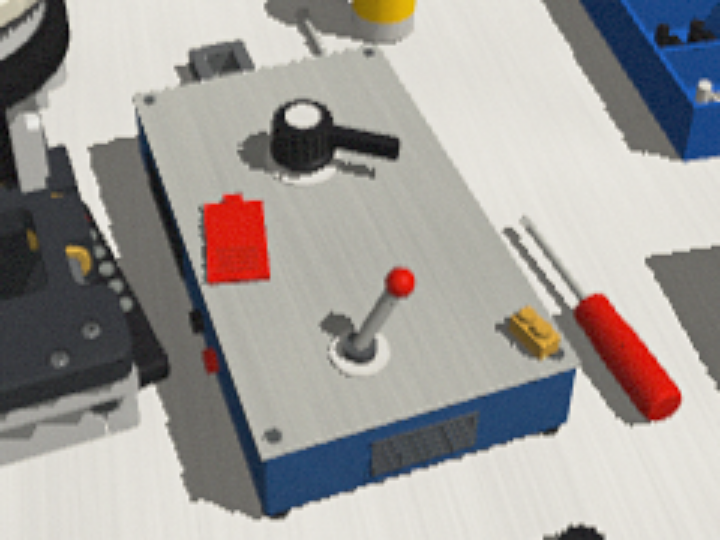

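The toggle leans fully to the far side, the spur is unchanged at click 5, and the bystanders are undisturbed. The arm is clear. Letting it settle, then signing off.

jog_arm --commands '[[[0, 0, 0], 0], [[0, 0, 0], 0]]'

```text
time: 19.65
tcp_pos: [385.6, -353.6, 211.0]
tool_rot: [101.8, 90.0, -70.0]
wrist_force: [-0.1, -0.6, 0.3]
finger_gap: 0.003
```

```bash
python3 -c "
from workcell import order
print(order.sign_off())"
```

```text
the job is handed in; nothing more can be done
None
```

The job is done and handed in at about 20 s of the 61 s allowed; sign-off reports no verdict.

- **Selector:** It had been left at about click 6. I pushed the spur anticlockwise to the end stop, where the force rose to 5.4 N and the spur measured about 95° in the world, against 92° expected. I then swept it clockwise to click 5. The last check put it at −26.6° (top camera) and −28.9° (side camera), against −27.8° expected.
- **Toggle:** After that I pushed it over to its far stop, where the force reached 9 N. With the arm away, the cameras put the ball at about (570 to 572, −224 to −225, 106 to 107) mm. Fully on should be (570, −221, 107), so it agrees within the cameras' accuracy.
- **Everything else:** In the last pictures the bystanders look undisturbed. The side camera did not report the spare knob, but the top view shows it in place.
- **One slip:** I commanded the gripper to close in the same call as the lift off the spur, so the fingers may have brushed it. Pictures afterwards showed it still at click 5.

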